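# Find the tired spring at the marking station

## Robot

A 6-joint arm with a two-finger parallel gripper is mounted at the origin on the work surface. World frame = base frame: x ahead of the robot, y to its left, z up, the work surface at z = 0. Lengths are in m, angles in rad, forces in N, time in s.
With the tool pointing down it reaches from about 0.275 to 0.75 m from the base axis. Payload 10.2 kg.
Tool frame: the origin (TCP) lies between the finger pads; the fingertips stand 11 mm ahead of it and the grasp point (between the pads) lies 8 mm behind it (bot.tips_ahead is the z of the fingertips in the tool frame, in m); z points along the fingers, y is the direction in which the jaws open and shut (so a half turn about z gives the same grasp; the last joint's range is limited). The gripper opens to 88 mm and grips with 3 to 60 N. Pads are 18 mm wide; open, the fingers measure 123 mm over their backs; the gripper's body (75 mm by 187 mm) begins 45 mm behind the grasp point.
Start: joints at [-1.556, 0.313, 1.498, -0, 1.331, -0.223], TCP at [0.124, -0.51, 0.25] pointing down, gripper open.
Joint ranges: [-2.94, 2.94], [-0.97, 2.17], [0.19, 2.56], [-1.23, 4.37], [0.02, 3.11], [-2.88, 2.88]. Speed limits (rad/s): [2.39, 2.39, 3.01, 3.14, 3.14, 3.14].

## Interface

Orientations are given as a 3x3 rotation matrix whose columns are the frame's x, y, z axes.
In Python, from bench import bot, inverse_kinematics, viewer, order gives the robot as it stands. Calls block until the motion is done:
- bot.move_to(position, orientation): joint-space move of the TCP to a pose.
- bot.move_linear(position, rotation=None, max_speed=0.15, stop_force=None): straight line of the TCP; rotation=None keeps the orientation; max_speed is the mean speed in m/s. With stop_force (N) it stops when the force on the tool has changed by that much, and returns True; else False.
- bot.goto_joints(angles): joint-space move.
- bot.move_gripper(opening, force=None): opening from 0.0 (shut) to 1.0 (fully open); force is the grip in N (None keeps the last); returns when the fingers have stopped.
- bot.sleep(seconds).
- inverse_kinematics(position, orientation): joint angles nearest the present ones, or None.
- bot.get_obs(): the state.
- viewer.read_camera(name): name is "scene" or "top" or "wrist"; returns a dict with "pixels" (420x560x3 uint8, red, green, blue), "fx", "fy", "cx", "cy" (pixels), "k1" (the pictures are not rectified: a ray, as slopes to the right and down, at radius r is drawn at 1 + k1 r^2 times it, then the intrinsics apply), "view" (4x4, takes a point from world to camera coordinates); the wrist camera has in their place "hand_eye" (4x4, takes a point from camera to tool coordinates, whose origin is the TCP and whose axes are the flange's). Camera axes: x right, y down, z forward; pixel columns grow to the right and rows downward; lengths in m; the calibration is good to about 2 mm. A picture is of the moment at which its call begins: read the wrist's pose just before it. There is no depth.
A pose or a line that the arm cannot do raises bot.MotionError and nothing moves.
- order.job_done(): hands the job in, once; it reports no verdict.
The state is a dict: "t": time; "q": joint angles; "qd": joint speeds; "tau": joint torques, N m; "position": TCP position; "eef_rot": TCP orientation; "contact_force": force on the tool from outside, world axes, zero at the start; "torque": the same for the moment, N m; "grip_width": opening from 0.0 (shut) to 1.0 (fully open).
Only numpy, scipy, OpenCV 4.12 (cv2) and the standard library are available. Lean on these libraries where they do the work, as an engineer would, in place of code of your own. Each camera call takes 0.05 s, during which the arm holds its last target.

## Task

One of the three spring-mounted work rests has gone soft. With the fingertips, press each round pad well down (about a centimetre) for a moment and let it up again, going from the robot's left to its right; then push the T-shaped tag on the mount with the softest pad all the way down, so that it is marked for replacement, and move clear. Leave the other two tags up, do not lift or tip the pads' spring cartridges out of their seats, and leave everything else on the table where it lies.

Things in the scene. Friction and masses are not known exactly. Their poses are not given: they have to be found in the camera images.
- mount_left: The left one of three mounts that look alike, in a row across the table (left is +y, the robot's left): grey steel base 150 x 84 x 14 mm, bolted down, with a spring cartridge (foot disc, coil spring, round pad) lying loose in a round seat and, nearer the robot, a T-shaped tag. Origin: centre of its underside. Its x (long side) points from tag to pad, away from the robot at yaw 0.
- pad_left (a point): Fixed point: centre of the left pad's top while the pad is up, 60 mm above the table, 30 mm from the mount's origin along its +x (it does not move with the pad). The pad is a level disc 56 mm across, 10 mm thick, black rubber on aluminium; it sinks up to 14 mm and springs back. Pads yield from 1.5 N; 10 mm takes about 3.5 N on the softest, 6 to 9.5 N on the others.
- tag_left_top (a point): Centre of the top of the left mount's tag: an aluminium T plate whose level top bar is 22 mm (mount x) by 30 mm (mount y) and 6 mm thick; 43 mm from the mount's origin along its -x, 66 mm above the table when up and 50 mm when fully down. It moves with the tag. The guide's top is at 40 mm.
- tag_left (a joint): How far the left mount's tag is pushed down, in m: 0 up, 0.016 fully down; it starts between 0 and 0.003. It slides with about 3 N of friction and stays where it is left.
- mount_middle: The middle one of three mounts that look alike, in a row across the table (left is +y, the robot's left): grey steel base 150 x 84 x 14 mm, bolted down, with a spring cartridge (foot disc, coil spring, round pad) lying loose in a round seat and, nearer the robot, a T-shaped tag. Origin: centre of its underside. Its x (long side) points from tag to pad, away from the robot at yaw 0.
- pad_middle (a point): Fixed point: centre of the middle pad's top while the pad is up, 60 mm above the table, 30 mm from the mount's origin along its +x (it does not move with the pad). The pad is a level disc 56 mm across, 10 mm thick, black rubber on aluminium; it sinks up to 14 mm and springs back. Pads yield from 1.5 N; 10 mm takes about 3.5 N on the softest, 6 to 9.5 N on the others.
- tag_middle_top (a point): Centre of the top of the middle mount's tag: an aluminium T plate whose level top bar is 22 mm (mount x) by 30 mm (mount y) and 6 mm thick; 43 mm from the mount's origin along its -x, 66 mm above the table when up and 50 mm when fully down. It moves with the tag. The guide's top is at 40 mm.
- tag_middle (a joint): How far the middle mount's tag is pushed down, in m: 0 up, 0.016 fully down; it starts between 0 and 0.003. It slides with about 3 N of friction and stays where it is left.
- mount_right: The right one of three mounts that look alike, in a row across the table (left is +y, the robot's left): grey steel base 150 x 84 x 14 mm, bolted down, with a spring cartridge (foot disc, coil spring, round pad) lying loose in a round seat and, nearer the robot, a T-shaped tag. Origin: centre of its underside. Its x (long side) points from tag to pad, away from the robot at yaw 0.
- pad_right (a point): Fixed point: centre of the right pad's top while the pad is up, 60 mm above the table, 30 mm from the mount's origin along its +x (it does not move with the pad). The pad is a level disc 56 mm across, 10 mm thick, black rubber on aluminium; it sinks up to 14 mm and springs back. Pads yield from 1.5 N; 10 mm takes about 3.5 N on the softest, 6 to 9.5 N on the others.
- tag_right_top (a point): Centre of the top of the right mount's tag: an aluminium T plate whose level top bar is 22 mm (mount x) by 30 mm (mount y) and 6 mm thick; 43 mm from the mount's origin along its -x, 66 mm above the table when up and 50 mm when fully down. It moves with the tag. The guide's top is at 40 mm.
- tag_right (a joint): How far the right mount's tag is pushed down, in m: 0 up, 0.016 fully down; it starts between 0 and 0.003. It slides with about 3 N of friction and stays where it is left.
- blank_a: Bystander, not to be moved: wooden key-fob blank, 78 x 24 x 20 mm, lying between the left and the middle mount. Origin on it, at its underside.
- blank_b: Bystander, not to be moved: wooden key-fob blank, 78 x 24 x 20 mm, lying between the middle and the right mount. Origin on it, at its underside.
- jar: Bystander, not to be moved: small closed jar, 38 mm across, 65 mm high, standing between the middle and the right mount. Origin on it, at its underside.
- keyring: Bystander, not to be moved: steel ring, 32 mm across, 5 mm high, lying between the left and the middle mount. Origin on it, at its underside.
- brush: Bystander, not to be moved: hand brush lying beyond the mounts. Origin on it, at its underside or axis.
- driver: Bystander, not to be moved: screwdriver lying to the robot's right of the mounts. Origin on it, at its underside or axis.
- mouse: Bystander, not to be moved: black computer mouse, 100 x 58 x 30 mm, on the red panel to the robot's left. Origin on it, at its underside.
Not all that is in view belongs to the job. What is shaped like the mount_middle but red is not meant.

How it is judged:
By the outcome, as a careful person would: the job done as asked, in the order asked, and still so for the second after the job is handed in, with the robot touching nothing.
It also fails if it takes over 51 s, if anything falls off the work surface, if the arm or the gripper's body presses on something with over 40 N, if the wrist force passes 120 N, or if a joint passes its speed limit or range.

## Working session

There is one attempt and no reset: what is moved stays moved. The work goes in short steps, each a Python script; the robot and the scene stay as the last script left them, time stands still between calls to the robot, and variables do not carry over. Pictures are saved under pics/ and viewed, and the job is handed in when it is done.

```bash
mkdir -p pics; ls
python3 - <<'E'
from bench import bot, viewer
import cv2, numpy as np
o=bot.get_obs(); print(o['t'],o['position'],o['eef_rot'],o['contact_force'],bot.tips_ahead)
for n in ['scene','top']:
    c=viewer.read_camera(n); cv2.imwrite(f'pics/{n}0.png',c['pixels'][:,:,::-1])
    print(n,{k:(v if np.isscalar(v) else np.round(v,3).tolist()) for k,v in c.items() if k!='pixels'})
E
```

```text
pics
0.0 [ 0.12366394 -0.50999309  0.24917121] [[ 9.71854274e-01  2.35582828e-01 -3.25879730e-05]
 [ 2.35582680e-01 -9.71853488e-01  1.26415295e-03]
 [ 2.66141992e-04 -1.23624961e-03 -9.99999200e-01]] [ 0.59526271 -0.10202888 -0.06596889] 0.011
scene {'fx': 501.8429795377004, 'fy': 501.8429795377004, 'cx': 278.7030240516355, 'cy': 202.99684816773092, 'k1': -0.06482208850815967, 'view': [[0.257, 0.966, -0.005, -0.13], [0.562, -0.154, -0.813, -0.225], [-0.786, 0.206, -0.582, 1.805], [0.0, 0.0, 0.0, 1.0]]}
top {'fx': 429.51557699103665, 'fy': 429.51557699103665, 'cx': 277.29230902613983, 'cy': 206.17419445668727, 'k1': -0.02789386690536492, 'view': [[0.024, -1.0, 0.004, -0.002], [-0.988, -0.024, -0.155, 0.542], [0.155, -0.0, -0.988, 1.166], [0.0, 0.0, 0.0, 1.0]]}
```

View pics/top0.png

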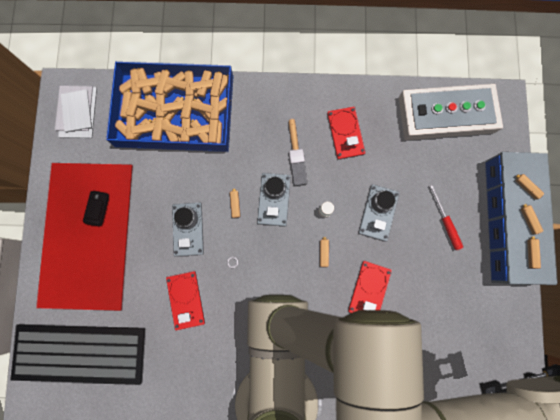

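View pics/scene0.png

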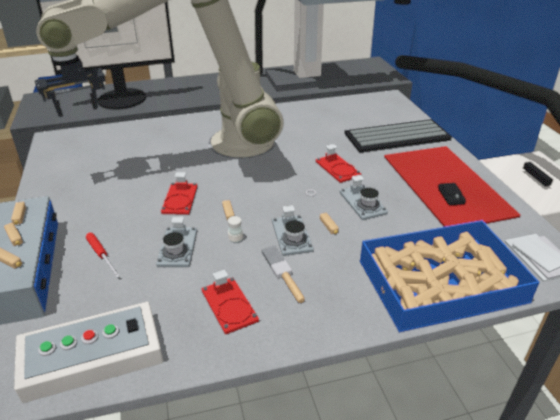

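The top view shows these candidates:
- **Grey mounts with pads:** left pad (185,217) with tag (184,243), middle pad (273,187) with tag (271,212), right pad (385,200) with tag (379,225).
- **Red look-alikes without pads:** (184,300), (345,133) and (370,290). I reject these.
- **Other dark object:** the mouse at (96,208), also rejected.

Next I'll measure the pads and tags and check the choice in a close crop.

```bash
cat > h.py <<'E'
import numpy as np, cv2
from bench import bot, viewer, inverse_kinematics, order
def ray(c,uv):
    d=np.array([(uv[0]-c['cx'])/c['fx'],(uv[1]-c['cy'])/c['fy']]); s=d.copy()
    for _ in range(20): s=d/(1+c['k1']*(s@s))
    V=c['view']; R=V[:3,:3]; o=-R.T@V[:3,3]
    return o,R.T@np.array([s[0],s[1],1.])
def onplane(c,uv,z):
    o,d=ray(c,uv); return o+d*(z-o[2])/d[2]
def wristcam():
    o=bot.get_obs(); c=viewer.read_camera('wrist')
    T=np.eye(4); T[:3,:3]=o['eef_rot']; T[:3,3]=o['position']
    c['view']=np.linalg.inv(T@c['hand_eye']); return c
def blobs(c,mask,box):
    m=np.zeros_like(mask); u0,v0,u1,v1=box; m[v0:v1,u0:u1]=mask[v0:v1,u0:u1]
    cs,_=cv2.findContours(m.astype(np.uint8),cv2.RETR_EXTERNAL,cv2.CHAIN_APPROX_NONE)
    return sorted(cs,key=cv2.contourArea)[::-1]
E
python3 - <<'E'
from h import *
c=viewer.read_camera('top'); p=c['pixels'].astype(int)
g=p.max(2)
for n,(u,v) in dict(L=(185,217),M=(273,187),R=(385,200)).items():
    box=(u-25,v-20,u+25,v+45)
    d=blobs(c,g<45,box)[0]; w=blobs(c,(p.min(2)>200),box)[0]
    # undistorted footprint of pad top: project contour to plane, fit circle
    P=np.array([onplane(c,q[0],.060)[:2] for q in d])
    cc,r=cv2.minEnclosingCircle((P*1000).astype(np.float32))
    W=np.array([onplane(c,q[0],.0645)[:2] for q in w])
    t=np.array(cv2.minAreaRect((W*1000).astype(np.float32))[0])
    print(n,'pad',np.round(cc,1),'r',round(r,1),'tag',np.round(t,1),cv2.minAreaRect((W*1000).astype(np.float32))[1],'dist',np.linalg.norm(np.array(cc)-t),'yaw',np.degrees(np.arctan2(cc[1]-t[1],cc[0]-t[0])))
cr=c['pixels'][160:270,150:420,::-1]
cv2.imwrite('pics/crop.png',cv2.resize(cr,None,fx=2.9,fy=2.9,interpolation=cv2.INTER_CUBIC))
E
```

```text
L pad [505.  270.2] r 23.5 tag [433.4 264. ] (16.35076904296875, 25.002553939819336) dist 71.8464970149132 yaw 4.935732708271874
M pad [598.6  21.1] r 22.8 tag [526.1  25.1] (19.495075225830078, 27.537872314453125) dist 72.66739175887292 yaw -3.1427159496699644
R pad [ 565.5 -290.1] r 22.7 tag [ 495.7 -272.3] (29.885969161987305, 21.86029624938965) dist 72.00265373201883 yaw -14.282902701690046
```

View pics/crop.png

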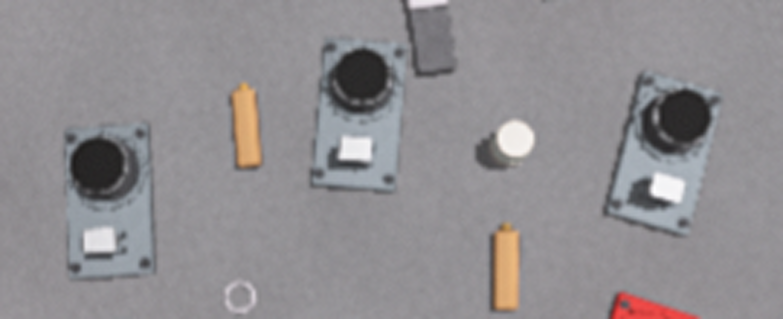

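The crop confirms three grey mounts with black pads and white tags. The measured pad-to-tag distances are 72–73 mm against the expected 73 mm. I'll shut the gripper, go above the left mount and cross-check with the wrist camera.

```bash
cat >> h.py <<'E'
PAD=dict(L=(.505,.2702),M=(.5986,.0211),R=(.5655,-.2901))
TAG=dict(L=(.4334,.264),M=(.5261,.0251),R=(.4957,-.2723))
YAW={k:np.arctan2(PAD[k][1]-TAG[k][1],PAD[k][0]-TAG[k][0]) for k in PAD}
def Rz(a):
    c,s=np.cos(a),np.sin(a); return np.array([[c,s,0],[s,-c,0],[0,0,-1.]])
E
python3 - <<'E'
from h import *
for k in PAD: print(k, inverse_kinematics([*PAD[k],.13],Rz(YAW[k])), inverse_kinematics([*TAG[k],.07],Rz(YAW[k])) is not None)
bot.move_gripper(0.0)
bot.move_to([PAD['L'][0]-.03,PAD['L'][1],.22],Rz(YAW['L']))
o=bot.get_obs();print(o['t'],o['position'],o['contact_force'],o['grip_width'])
c=wristcam(); cv2.imwrite('pics/wl.png',c['pixels'][:,:,::-1])
np.savez('wl.npz',**c)
E
```

```text
L [ 2.86812125e-01  5.32176610e-01  1.50220261e+00 -4.44089210e-16
  1.10721344e+00  1.77123173e+00] True
M [-1.60172956e-01  5.84374746e-01  1.41450381e+00 -4.44089210e-16
  1.14271410e+00  1.46573991e+00] True
R [-6.58013783e-01  6.59538375e-01  1.28455631e+00 -4.44089210e-16
  1.19749797e+00  1.16247498e+00] True
4.4583 [0.47532066 0.26970152 0.2200218 ] [ 0.73521897  0.16138563 -0.62150366] 0.0027805506444549487
```

View pics/wl.png

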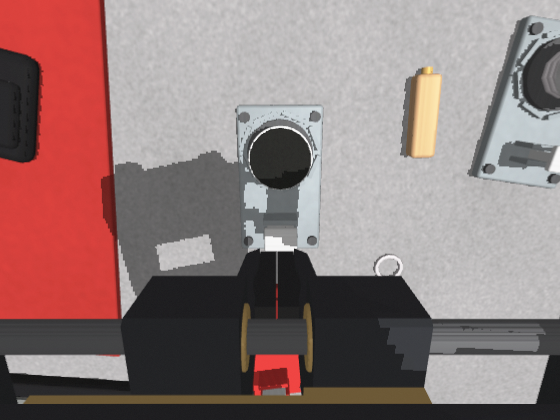

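The wrist view shows the left mount straight ahead, with its pad at about (280,157) and its tag at (280,238), partly hidden by the fingers. I'll measure the pad and base from here.

Run:
```python
from h import *
c=dict(np.load('wl.npz')); p=c['pixels'].astype(int)
d=blobs(c,p.max(2)<60,(240,115,325,195))[0]
P=np.array([onplane(c,q[0],.060)[:2]*1000 for q in d]).astype(np.float32)
print(cv2.minEnclosingCircle(P), cv2.fitEllipse(P))
# base top edge corners at z=14mm (by eye: TL 237,105 TR 323,105, BR 320,249, BL 238,249)
for uv in [(237,105),(323,105),(320,249),(238,249)]: print(np.round(onplane(c,uv,.014)*1000,1))
for uv in [(265,247),(297,247),(265,223),(297,223)]: print('tag',np.round(onplane(c,uv,.066)*1000,1))
```

```text
((503.2128601074219, 268.1482238769531), 26.36130714416504) ((503.3279724121094, 268.1907958984375), (51.16890335083008, 51.50996398925781), 122.12999725341797)
[544.  312.1  14. ]
[551.  230.5  14. ]
[402.7 215.2  14. ]
[395.2 303.4  14. ]
tag [422.9 274.6  66. ]
tag [425.4 245.5  66. ]
tag [446.1 276.4  66. ]
tag [448.5 247.9  66. ]
```

The wrist view puts the pad at (503.2, 268.1), within 2 mm of the top view, and the base centre plus 30 mm gives the same point. I'll press the left pad now and log force against depth.

```bash
cat >> h.py <<'E'
PAD['L']=(.5036,.2686)
def f(n=4):
    F=[];Z=[]
    for _ in range(n):
        o=bot.get_obs(); F.append(o['contact_force']); Z.append(o['position']); bot.sleep(.02)
    return np.mean(F,0),np.mean(Z,0)
def press(k,depths=(.004,.0075,.0108)):
    R=Rz(YAW[k]); x,y=PAD[k]; t=bot.tips_ahead
    bot.move_linear([x,y,.068+t],R,max_speed=.1); bot.sleep(.15)
    F0,Z0=f(8); print(k,'zero',F0.round(2),Z0.round(4))
    for d in depths:
        bot.move_linear([x,y,.060-d+t],R,max_speed=.04); bot.sleep(.12)
        F,Z=f(); print('  depth mm',round((.060+t-Z[2])*1000,2),'dF',(F-F0).round(2),'xy',Z[:2].round(4))
        if np.linalg.norm(F-F0)>20: print('high force'); break
    bot.move_linear([x,y,.075+t],R,max_speed=.05)
    bot.move_linear([x,y,.12+t],R,max_speed=.15)
    print('  t',bot.get_obs()['t'])
E
python3 - <<'E'
from h import *
bot.move_to([*PAD['L'],.11],Rz(YAW['L']))
press('L')
E
```

```text
L zero [-0.33  0.49 -0.22] [0.5039 0.2687 0.0798]
  depth mm 3.61 dF [2.12 0.24 4.89] xy [0.504  0.2687]
  depth mm 6.94 dF [ 1.37 -0.52  7.5 ] xy [0.504  0.2687]
  depth mm 9.97 dF [ 0.25 -0.81  9.81] xy [0.5041 0.2687]
  t 8.3917
```

The left pad took about 9.8 N at 10 mm, so it is a firm one. Next is the middle pad, with a wrist look first.

```bash
cat >> h.py <<'E'
def look(k):
    bot.move_to([PAD[k][0]-.035,PAD[k][1],.21],Rz(YAW[k])); bot.sleep(.1)
    c=wristcam(); np.savez(f'w{k}.npz',**c); cv2.imwrite(f'pics/w{k}.png',c['pixels'][:,:,::-1])
    q=c['view']@np.array([*PAD[k],.06,1]); q=q[:2]/q[2]; q=q*(1+c['k1']*(q@q)); u,v=int(q[0]*c['fx']+c['cx']),int(q[1]*c['fy']+c['cy'])
    d=blobs(c,c['pixels'].max(2)<60,(u-42,v-42,u+42,v+42))[0]
    P=np.array([onplane(c,a[0],.060)[:2]*1000 for a in d]).astype(np.float32)
    print(k,'uv',u,v,'circle',cv2.minEnclosingCircle(P),'ell',cv2.fitEllipse(P),'prior',PAD[k])
E
python3 - <<'E'
from h import *
look('M'); print(bot.get_obs()['t'])
E
```

```text
M uv 274 152 circle ((596.4916381835938, 18.16082191467285), 26.227426528930664) ell ((596.6152954101562, 18.20185661315918), (51.17878723144531, 51.3546142578125), 149.75160217285156) prior (0.5986, 0.0211)
9.5833
```

View pics/wM.png

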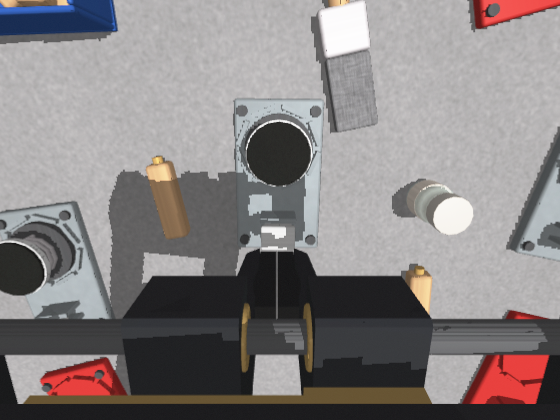

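The middle mount is centred, with its pad at (278,152) and its tag at (277,237). The two views differ by about 3.5 mm, so I'll use the mean and press.

```bash
cat >> h.py <<'E'
PAD['M']=(.5972,.0190)
E
python3 - <<'E'
from h import *
bot.move_linear([*PAD['M'],.11],Rz(YAW['M']),max_speed=.12)
press('M',(.004,.0075,.011))
look('R'); print(bot.get_obs()['t'])
E
```

```text
M zero [ 0.14  0.15 -0.02] [0.5975 0.019  0.0797]
  depth mm 3.82 dF [-0.11 -0.03  2.11] xy [0.5972 0.019 ]
  depth mm 7.42 dF [ 0.07 -0.42  3.07] xy [0.5972 0.019 ]
  depth mm 10.92 dF [ 0.45 -0.32  4.07] xy [0.5973 0.019 ]
  t 13.975
R uv 266 154 circle ((564.0, -292.73736572265625), 26.262388229370117) ell ((564.047607421875, -292.813232421875), (51.12104034423828, 51.46132278442383), 160.49026489257812) prior (0.5655, -0.2901)
15.3583
```

View pics/wR.png

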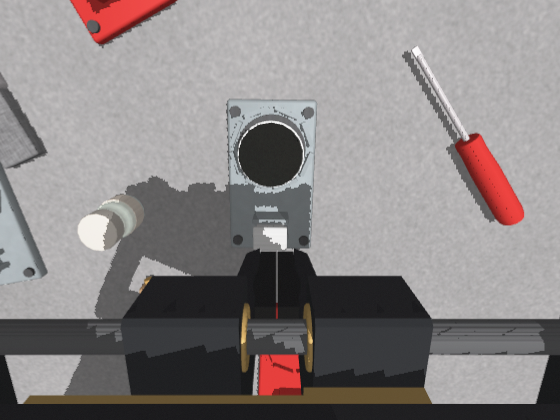

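The middle pad took about 4 N at 11 mm, so it looks soft. The right mount's pad is at (271,154), and the two views agree within 3 mm. I'll press it now.

```bash
cat >> h.py <<'E'
PAD['R']=(.5645,-.2922)
E
python3 - <<'E'
from h import *
bot.move_linear([*PAD['R'],.11],Rz(YAW['R']),max_speed=.12)
press('R',(.004,.0075,.0112))
# back toward the middle tag, stand off nearer the robot and high, to see all of tag
p=np.array(TAG['M']); d=np.array([np.cos(YAW['M']),np.sin(YAW['M'])])
q=p-.06*d
bot.move_to([*q,.21],Rz(YAW['M'])); bot.sleep(.1)
c=wristcam(); np.savez('wT.npz',**c); cv2.imwrite('pics/wT.png',c['pixels'][:,:,::-1]); print(bot.get_obs()['t'])
m=c['pixels'].min(2)>200
for w in blobs(c,m,(200,60,360,250))[:4]:
    P=np.array([onplane(c,a[0],.0645)[:2]*1000 for a in w]).astype(np.float32)
    print(cv2.boundingRect(w),cv2.minAreaRect(P))
E
```

```text
R zero [ 0.19  0.08 -0.02] [ 0.5648 -0.2924  0.0797]
  depth mm 3.65 dF [ 1.36 -1.09  3.5 ] xy [ 0.5647 -0.2924]
  depth mm 7.24 dF [ 1.07 -0.97  4.9 ] xy [ 0.5646 -0.2923]
  depth mm 10.77 dF [ 0.77 -0.68  6.38] xy [ 0.5646 -0.2923]
  t 19.7583
21.2083
(260, 112, 37, 28) ((523.2797241210938, 22.163677215576172), (28.608013153076172, 20.936668395996094), 86.7447280883789)
(283, 60, 14, 6) ((569.2197875976562, 10.784955978393555), (1.5564295053482056, 10.359169006347656), 12.31074047088623)
(268, 63, 8, 3) ((568.9443359375, 24.411930084228516), (5.29287576675415, 1.402345061302185), 86.75411987304688)
(260, 60, 5, 3) ((571.5841064453125, 31.362464904785156), (3.308422088623047, 0.9547295570373535), 61.8255615234375)
```

View pics/wT.png

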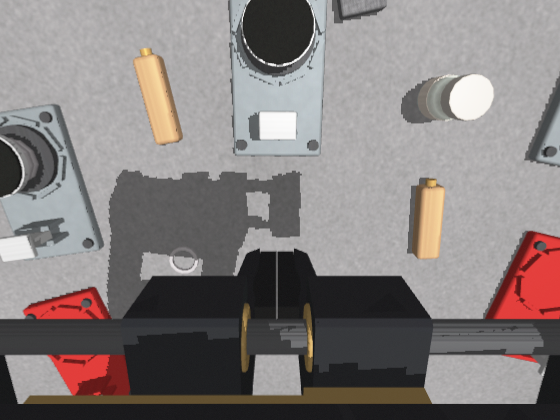

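The middle pad is the softest: 4.1 N at 10.9 mm, against 9.8 N at 10.0 mm on the left and 6.4 N at 10.8 mm on the right. The wrist view shows its tag at (278,126), which is (523.3, 22.2) mm, size 28.6 x 20.9 mm, and this agrees with the top view and with pad minus 73 mm. I'll push it to the stop.

Run:
```python
from h import *
R=Rz(YAW['M']); x,y=.5241,.0230; t=bot.tips_ahead
bot.move_linear([x,y,.080+t],R,max_speed=.12); bot.sleep(.1)
F0,Z=f(6); print('zero',F0.round(2),Z.round(4))
for z in (.058,.053):
    bot.move_linear([x,y,z+t],R,max_speed=.04); bot.sleep(.1); F,Z=f(3); print('tip z',round((Z[2]-t)*1000,2),'dF',(F-F0).round(2))
s=bot.move_linear([x,y,.043+t],R,max_speed=.015,stop_force=22); bot.sleep(.15)
F,Z=f(4); print(s,'tip z',round((Z[2]-t)*1000,2),'dF',(F-F0).round(2))
bot.move_linear([x,y,.075+t],R,max_speed=.05)
bot.move_linear([x-.06,y,.2],R,max_speed=.15); bot.sleep(.1)
c=wristcam(); cv2.imwrite('pics/wT2.png',c['pixels'][:,:,::-1])
m=c['pixels'].min(2)>200
for w in blobs(c,m,(200,60,360,250))[:1]:
  for h in (.05,.066):
    P=np.array([onplane(c,a[0],h)[:2]*1000 for a in w]).astype(np.float32)
    print(h,cv2.boundingRect(w),cv2.minAreaRect(P))
print(bot.get_obs()['t'],bot.get_obs()['contact_force'])
```

```text
zero [-0.2   0.21 -0.02] [0.5242 0.023  0.0915]
tip z 57.99 dF [ 0.51 -0.25 -0.27]
tip z 52.86 dF [ 0.1  -0.49  0.06]
True tip z 50.25 dF [-2.52 -0.03  9.07]
0.05 (254, 108, 37, 28) ((523.6891479492188, 22.366573333740234), (29.02507972717285, 21.09250259399414), 86.82904815673828)
0.066 (254, 108, 37, 28) ((524.5663452148438, 22.117725372314453), (27.384252548217773, 19.900062561035156), 86.82915496826172)
26.3583 [-0.06328247  0.89617717  0.23893632]
```

View pics/wT2.png

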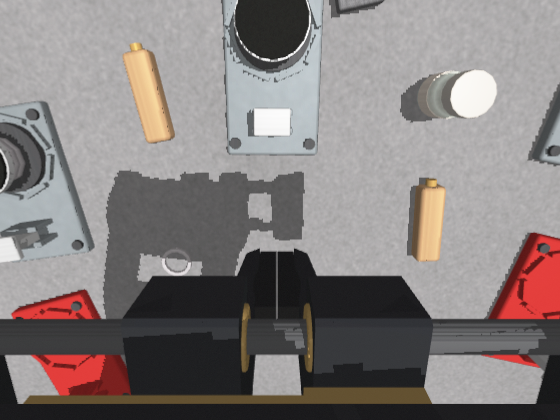

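The tag stopped hard at tip height 50.25 mm, and its apparent size now fits the 50 mm plane. I'll move clear and compare the overhead views.

Run:
```python
from h import *
bot.goto_joints([-1.556,0.313,1.498,0,1.331,-0.223]); bot.sleep(.2)
for n in ('top','scene'):
    c=viewer.read_camera(n); a=cv2.imread(f'pics/{n}0.png'); b=c['pixels'][:,:,::-1].copy(); cv2.imwrite(f'pics/{n}1.png',b)
    d=(cv2.absdiff(a,b).max(2)>50).astype(np.uint8)
    k,_,st,ce=cv2.connectedComponentsWithStats(d)
    print(n,[(st[i].tolist()) for i in range(1,k) if st[i][4]>4])
    if n=='scene': cv2.imwrite('pics/s1c.png',cv2.resize(np.vstack([a[150:270,140:400],b[150:270,140:400]]),None,fx=2.4,fy=2.4,interpolation=cv2.INTER_CUBIC))
o=bot.get_obs(); print(o['t'],o['position'],o['contact_force'])
```

```text
top [[263, 212, 2, 6, 11], [268, 215, 8, 2, 10], [448, 354, 3, 2, 5], [436, 357, 6, 2, 9], [445, 361, 9, 11, 27], [440, 365, 12, 10, 51], [542, 368, 3, 5, 13], [529, 370, 9, 4, 22], [522, 373, 2, 5, 7], [485, 375, 35, 11, 156], [453, 376, 6, 3, 12], [439, 379, 8, 3, 20], [499, 387, 2, 3, 5], [503, 387, 3, 2, 5], [273, 402, 1, 6, 6]]
scene [[89, 80, 10, 5, 42], [75, 83, 10, 4, 20], [63, 86, 22, 19, 152], [91, 86, 9, 13, 56], [46, 90, 4, 3, 8], [48, 92, 14, 24, 90], [93, 103, 4, 6, 20], [72, 105, 10, 8, 61], [109, 172, 5, 4, 14], [102, 174, 2, 4, 5], [284, 212, 10, 4, 36]]
28.925 [ 0.12410547 -0.50999908  0.24957972] [ 0.22111064 -0.21540997  0.73158722]
```

View pics/s1c.png

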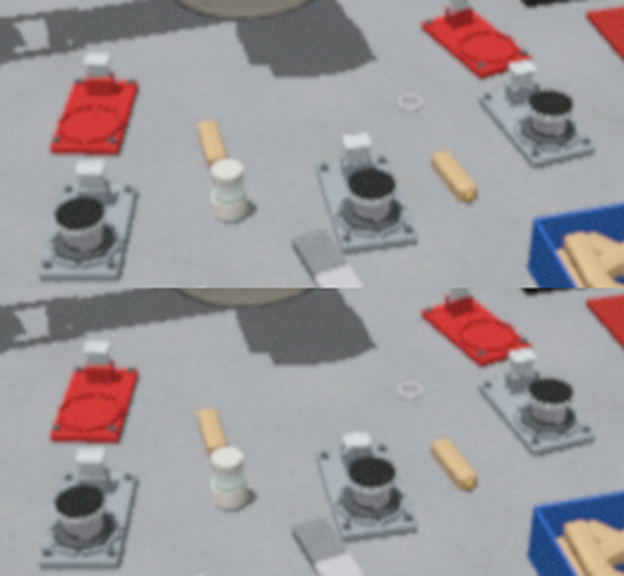

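The before and after scene crops differ only at the middle tag (284,212), which is now down. The pads are up and seated, the other tags are up, and the bystanders haven't moved. I'm handing the job in.

Run:
```python
from h import *
order.job_done(); print(bot.get_obs()['t'])
```

```text
the job is handed in; nothing more can be done
the job is handed in; nothing more can be done
```

The middle mount has the softest pad, so I pushed its tag down to the stop, moved clear and handed the job in. The clock read about 29 s of the allowed 51 s.

| Pad (in order pressed) | Depth | Force |
|---|---|---|
| Left | 10.0 mm | 9.8 N |
| Middle | 10.9 mm | 4.1 N |
| Right | 10.8 mm | 6.4 N |

- **Tag:** the 22 N force stop ended the middle tag's push with the fingertips 50.25 mm above the table, against a nominal 50 mm when fully down.
- **Final pictures:** compared with the first ones, apart from small differences around the arm itself, only the middle tag changed. All three pads are up in their seats, the other two tags are up, and nothing else moved.
- **Disagreements:**
  - The top and wrist cameras differed by 2–3.5 mm on pad positions, so I used values in between.
  - The roughly 3 N of tag friction did not show in the force readings partway through the push. I relied on the hard stop and the pictures instead.

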